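# Return the muddled hole saws to the wells of their own size

## Robot

A 6-joint arm with a two-finger parallel gripper is mounted at the origin on the work surface; the furniture and walls round the work are solid. World frame = base frame: x ahead of the robot, y to its left, z up, the work surface at z = 0. Lengths are in mm, angles in rad, forces in N, time in s.
With the tool pointing down it reaches from about 300 to 775 mm from the base axis. Payload 14.6 kg.
Tool frame: the origin (TCP) lies at the very end of the fingers, on their centre line; the grasp point (between the pads) lies 19 mm behind it; z points along the fingers, y is the line along which they close (so a half turn about z gives the same grasp; the last joint's range is limited). The gripper opens to 94 mm and grips with 3 to 60 N. Pads are 16 mm wide; open, the fingers measure 119 mm over their backs; the gripper's body (75 mm by 177 mm) begins 78 mm behind the grasp point.
Start: joints at [-1.205, 0.3, 1.521, -0, 1.321, -0.067], TCP at [230.67, -499.28, 205.446] pointing down, gripper open.
Joint ranges: [-3.03, 3.03], [-0.79, 2.21], [0.23, 2.52], [-1.04, 4.18], [0, 3.07], [-2.55, 2.55]. Speed limits (rad/s): [2.22, 2.22, 2.57, 3.14, 3.14, 3.14].

## Interface

Orientations are given as [roll, pitch, yaw] about the fixed x, y, z axes, in that order (R = Rz(yaw) Ry(pitch) Rx(roll)).
In Python, from cell import manip, eyes, ticket gives the robot as it stands. The module is installed in compiled form; this text tells all that it offers.
- The arm moves only by the tool arm_command, never from a script. Its argument "plan" is a list of rows, each a list of 5 numbers: the opening, from -1 (shut) to 1 (fully open), then the shift along the tool's x, y, z in m, then the turn about the tool's z in rad. In form: [[jaw, dx, dy, dz, roll], ...]. A call has 1 to 20 rows; each row shifts and turns the commanded pose from where the row before left it, along the tool's axes as they then stand; what a row does not reach is not made up. A row lasts 1/8 s, in which the tool goes at most 62.5 mm and 10.7 degrees, less where a joint would pass 70% of its speed; a pose out of reach is approached as far as the arm can. A call is refused whole if a number of a shift passes 0.0625 or a number of a turn 0.188, either way. A call with a gripper value outside its range is refused whole. The fingers move at their own pace and stop on an object; "newtons" is the grip in N (left out, the last holds). Time passes only in rows, so rows that do not move let the fingers close. It gives the time, the measured TCP pose, the force, the opening and the grip force at its end, in the units of the state.
- manip.read_state(): the state, without advancing time (a new reading comes with each control period).
- eyes.camera(name): name is "side" or "top"; returns a dict with "img" (400x640x3 uint8, blue, green, red), "z_map" (400x640 float32, mm along the optical axis (not along the pixel's ray), 0 where there is no reading), "fx", "fy", "cx", "cy" (pixels), "eye" and "orientation" of the camera in the world. Camera axes: x right, y down, z forward; pixel columns grow to the right and rows downward; lengths in mm; the calibration is good to about 2 mm. A picture is of the moment at which its call begins.
- ticket.sign_off(): hands the job in; it is judged then, once.
The state is a dict: "clock": time; "joints": joint angles; "qd": joint speeds; "effort": joint torques, N m; "eef_pos": TCP position; "eef_rot": TCP orientation; "wrist_force": force on the tool from outside, world axes, zero at the start; "moment": the same for the moment, N m; "finger_gap": finger opening in mm; "finger_force": force on a finger pad.
Only numpy, scipy, OpenCV 4.12 (cv2) and the standard library are available. Lean on these libraries where they do the work, as an engineer would, in place of code of your own. Each camera call takes 0.05 s, during which the arm holds its last target. There are 200 camera calls.

## Task

The four red hole saws have been left in a muddle: some stand on the table, some in holder wells that are too big for them. Put every hole saw into the blue holder whose well is made for its size, standing teeth down on the table at the bottom of the well, and leave the wax tin and the arbor flange where they are.

Things in the scene. Friction and masses are not known exactly. Their poses are not given: they have to be found in the camera images.
- saw_20: red hole saw of 20 mm outer diameter (a steel cup, mouth and teeth down, 44 mm high to its flat red cap; on the cap a steel hub 19 mm across, whose top is 55 mm above the teeth). Loose, 0.04 to 0.22 kg by size. Origin: centre of the circle of teeth, on its underside; z up along its axis when it stands properly. It may be gripped across the cup from above.
- saw_30: red hole saw of 30 mm outer diameter (a steel cup, mouth and teeth down, 44 mm high to its flat red cap; on the cap a steel hub 24 mm across, whose top is 55 mm above the teeth). Loose, 0.04 to 0.22 kg by size. Origin: centre of the circle of teeth, on its underside; z up along its axis when it stands properly. It may be gripped across the cup from above.
- saw_40: red hole saw of 40 mm outer diameter (a steel cup, mouth and teeth down, 44 mm high to its flat red cap; on the cap a steel hub 27 mm across, whose top is 55 mm above the teeth). Loose, 0.04 to 0.22 kg by size. Origin: centre of the circle of teeth, on its underside; z up along its axis when it stands properly. It may be gripped across the cup from above.
- saw_50: red hole saw of 50 mm outer diameter (a steel cup, mouth and teeth down, 44 mm high to its flat red cap; on the cap a steel hub 27 mm across, whose top is 55 mm above the teeth). Loose, 0.04 to 0.22 kg by size. Origin: centre of the circle of teeth, on its underside; z up along its axis when it stands properly. It may be gripped across the cup from above.
- holder_20: blue holder block, 64 mm square and 20 mm high, with one round through hole of 27 mm diameter (3 mm chamfer round its mouth): the well for the 20 mm hole saw, which has 3.5 mm of play all round in it and stands on the table top through it. Fixed. Origin: centre of the hole at the level of the table top; z up, x and y along the block's sides.
- holder_30: blue holder block, 64 mm square and 20 mm high, with one round through hole of 37 mm diameter (3 mm chamfer round its mouth): the well for the 30 mm hole saw, which has 3.5 mm of play all round in it and stands on the table top through it. Fixed. Origin: centre of the hole at the level of the table top; z up, x and y along the block's sides.
- holder_40: blue holder block, 64 mm square and 20 mm high, with one round through hole of 47 mm diameter (3 mm chamfer round its mouth): the well for the 40 mm hole saw, which has 3.5 mm of play all round in it and stands on the table top through it. Fixed. Origin: centre of the hole at the level of the table top; z up, x and y along the block's sides.
- holder_50: blue holder block, 64 mm square and 20 mm high, with one round through hole of 57 mm diameter (3 mm chamfer round its mouth): the well for the 50 mm hole saw, which has 3.5 mm of play all round in it and stands on the table top through it. Fixed. Origin: centre of the hole at the level of the table top; z up, x and y along the block's sides.
- wax_tin: round tin of wax, cream-coloured with a green lid, 72 mm diameter, 43 mm high, loose; origin in the centre of its underside, z up. To be left where it stands.
- arbor_flange: spare saw-arbor flange lying flat, a turned bare-steel disc of 70 mm diameter with a raised boss 44 mm across, 17 mm high in all, loose; origin in the centre of its underside, z up. To be left where it lies.
Things that resemble listed ones, but are neither listed nor needed, are in the scene too. What is shaped like the saw_50 but purple is not meant.

How it is judged (in metres and radians):
At the end, for the whole second after the job is handed in: All four hole saws stand at rest and upright, each in the holder of its own size: axis within 8 mm of the hole's centre, teeth less than 4 mm above the table top, tilt under 0.1 rad; wax tin and arbor flange never moved more than 20 mm (horizontal distance between saw_20 and holder_20 below 0.008 m and height (world z) of each of saw_20, saw_30, saw_40, saw_50 below 0.004 m and angle between each of saw_20, saw_30, saw_40, saw_50's own z axis and vertical below 0.1 rad and linear speed of each of saw_20, saw_30, saw_40, saw_50 below 0.02 m/s and horizontal distance between saw_30 and holder_30 below 0.008 m and horizontal distance between saw_40 and holder_40 below 0.008 m and horizontal distance between saw_50 and holder_50 below 0.008 m); the robot touches nothing.
It fails at once if the wax tin is pushed more than 20 mm from its place (distance of wax_tin from where it was at the start of the episode above 0.02 m).
It fails at once if the arbor flange is pushed more than 20 mm from its place (distance of arbor_flange from where it was at the start of the episode above 0.02 m).
It also fails if it takes over 93 s, if anything falls off the work surface, if the arm or the gripper's body presses on something with over 40 N, if the wrist force passes 120 N, or if a joint passes its speed limit or range.

## Working session

There is one attempt and no reset: what is moved stays moved. The work goes in short steps, Python scripts to look and compute and a tool call to move; the robot and the scene stay as the last step left them, time stands still between calls to the robot, and variables do not carry over. Pictures are saved under pics/ and viewed, at most 14 in all, crops included, and the job is handed in when it is done.

Besides the shell and the picture viewer there is one more tool, called after "Emit:" by a JSON object that holds its "method" and its "body", one argument or row to a line. arm_command: Moves the arm, as the interface text tells. Its arguments: {"type":"object","properties":{"plan":{"type":"array"},"newtons":{"type":"number"}},"required":["plan"]}

```bash
mkdir -p pics; cat > h.py <<'E'
import numpy as np, cv2
from cell import manip, eyes, ticket
def pts(c):
    z=c["z_map"]; v,u=np.mgrid[:400,:640]
    P=np.stack([(u-c["cx"])/c["fx"]*z,(v-c["cy"])/c["fy"]*z,z],-1)
    return P@R(c).T+np.array(c["eye"])
def R(c):
    o=np.array(c["orientation"],float)
    if o.shape==(3,3): return o
    from scipy.spatial.transform import Rotation as Q
    return Q.from_euler('xyz',o).as_matrix() if o.size==3 else Q.from_quat(o).as_matrix()
E
python3 - <<'E'
from h import *
print(manip.read_state())
for n in("top","side"):
    c=eyes.camera(n); cv2.imwrite(f"pics/{n}0.png",c["img"]); np.savez(n+"0.npz",**c)
    print(n,c["fx"],c["fy"],c["cx"],c["cy"],c["eye"],c["orientation"],c["z_map"][200,320], pts(c)[200,320])
E
```

```text
{'clock': 0.0, 'joints': array([-1.20461997e+00,  3.00489988e-01,  1.52159080e+00,  2.86009890e-05,
        1.32070958e+00, -6.65956763e-02]), 'qd': array([-7.21919553e-04, -1.18275441e-03,  2.89303917e-04,  1.64910625e-03,
        1.26431198e-03, -1.86662678e-05]), 'effort': array([ 1.00598871e-03, -5.31800330e+01, -3.52738130e+01,  7.08859228e-02,
        2.43563071e-02, -1.23490154e-04]), 'eef_pos': array([ 230.57343984, -499.03841715,  204.87186352]), 'eef_rot': array([-3.14039944e+00, -1.07344728e-04,  4.32764874e-01]), 'wrist_force': array([-0.56342743,  0.10724406,  0.70909548]), 'moment': array([-0.0142859 , -0.05440632,  0.01425478]), 'finger_force': 0.0, 'finger_gap': 93.70583557215865}
top 487.46526792762506 487.46526792762506 314.88064448884256 199.8693919241689 [ 298.17060898 -207.62261784  892.88846653] [-2.94950768 -0.03455072 -1.56985282] 890.1614 [ 467.91080479 -246.99100873   19.89755968]
side 495.4235744939555 495.4235744939555 322.3041772993342 203.61028408086457 [  273.74315083 -1076.30021176   449.44302614] [-2.01502495 -0.01899432 -0.18904523] 1059.6914 [ 457.70314809 -133.92181144    0.9884908 ]
```

View pics/top0.png

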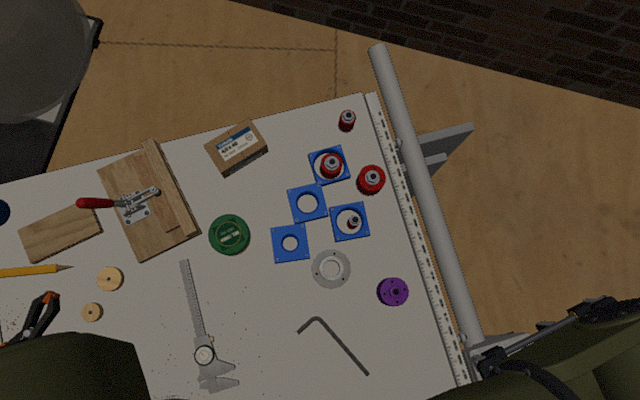

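View pics/side0.png

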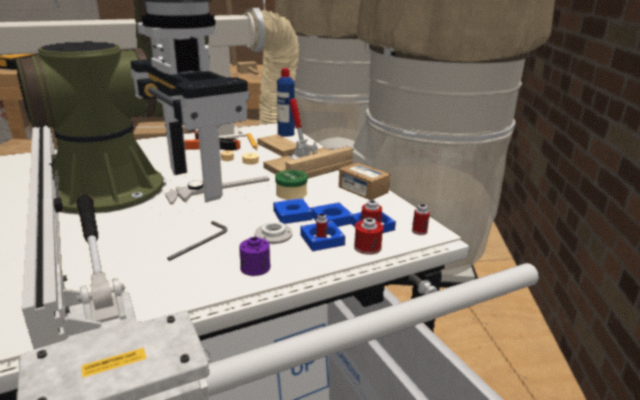

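```bash
cat >> h.py <<'E'
def ray(c,u,v,z):
    d=R(c)@np.array([(u-c["cx"])/c["fx"],(v-c["cy"])/c["fy"],1]); e=np.array(c["eye"]); return (e+d*(z-e[2])/d[2])[:2]
def seg(c):
    """blue blocks, and saw hubs/caps from depth heights"""
    P=pts(c); hsv=cv2.cvtColor(c["img"],cv2.COLOR_BGR2HSV); h,s,v=cv2.split(hsv)
    blue=((h>100)&(h<125)&(s>140)&(v>60)).astype(np.uint8); red=(((h<8)|(h>172))&(s>120)&(v>40)).astype(np.uint8)
    return P,blue,red
def comps(m,a=30):
    n,l,st,ce=cv2.connectedComponentsWithStats(m,connectivity=4); return [(l==i,st[i],ce[i]) for i in range(1,n) if st[i][4]>a]
E
python3 - <<'E'
from h import *
c=dict(np.load("top0.npz")); P,b,r=seg(c)
for m,st,ce in comps(b,100):
    co,hi=cv2.findContours(m.astype(np.uint8),cv2.RETR_CCOMP,cv2.CHAIN_APPROX_NONE)
    for k,q in enumerate(co):
        if cv2.contourArea(q)<80: continue
        w=np.array([ray(c,*p,20) for p in q[:,0].astype(float)],np.float32)
        print("blue",ce.round(),"hole" if hi[0][k][3]>=0 else "outer",cv2.minAreaRect(w),cv2.minEnclosingCircle(w), "z",np.median(P[m][:,2]).round(1))
for m,st,ce in comps(r,40):
    print("red",ce.round(),st[4],P[m][:,:].mean(0).round(1))
# tall things
for u0,v0 in((346,121),(332,164),(371,179),(352,222),(393,291)):
    W=np.zeros((400,640),bool);W[v0-22:v0+22,u0-22:u0+22]=1
    hub=W&(P[...,2]>50)&(P[...,2]<62); cap=W&(P[...,2]>36)&(P[...,2]<62)
    for n,m in(("hub",hub),("cap",cap)):
        if m.sum()>5:
            q=P[m][:,:2].astype(np.float32); print(n,u0,v0,m.sum(),cv2.minEnclosingCircle(q),np.median(P[m][:,2]).round(1))
i=cv2.resize(c["img"][100:310,260:430],None,fx=3.5,fy=2.8*1.25-.7*0,interpolation=cv2.INTER_CUBIC)[:600]
cv2.imwrite("pics/crop.png",cv2.resize(c["img"][100:250,270:420],(600,600),interpolation=cv2.INTER_CUBIC))
for m,n in(((230,234),"tin"),((331,268),"flange"),((237,148),"box")): print(n,ray(c,*m,20))
E
```

```text
blue [303. 215.] outer ((460.9606018066406, -226.90328979492188), (86.3482666015625, 242.95712280273438), 63.9268684387207) ((461.10662841796875, -226.6046142578125), 121.68417358398438) z 19.2
blue [303. 215.] hole ((389.5115051269531, -191.771728515625), (30.514240264892578, 29.057743072509766), 45.366737365722656) ((389.9556884765625, -192.1944580078125), 15.923945426940918) z 19.2
blue [303. 215.] hole ((463.6216735839844, -223.73995971679688), (40.29157638549805, 39.08351516723633), 44.96331024169922) ((463.6227722167969, -222.8373260498047), 21.10253143310547) z 19.2
blue [303. 215.] hole ((534.2362060546875, -262.91583251953125), (59.63337707519531, 57.78727722167969), 44.47307586669922) ((534.4566650390625, -263.0270080566406), 30.847553253173828) z 19.2
blue [349. 222.] outer ((429.51251220703125, -299.63787841796875), (63.77638244628906, 63.667964935302734), 10.928963661193848) ((429.80364990234375, -299.8294677734375), 44.008949279785156) z 19.3
blue [349. 222.] hole ((430.0677795410156, -299.1900939941406), (49.91326141357422, 49.54621124267578), 44.7734375) ((429.6663513
[... 400 characters left out ...]
1.046106338500977) 54.3
cap 332 164 378 ((531.8328857421875, -265.3984375), 19.946439743041992) 44.7
hub 371 179 112 ((505.90570068359375, -338.4870910644531), 11.279531478881836) 54.4
cap 371 179 595 ((506.2322998046875, -338.36920166015625), 25.165267944335938) 44.2
hub 352 222 50 ((428.0855407714844, -305.35089111328125), 7.30633020401001) 54.9
cap 352 222 101 ((427.8143310546875, -305.23504638671875), 9.729537010192871) 49.4
hub 393 291 125 ((304.5363464355469, -372.9618225097656), 10.808452606201172) 54.3
cap 393 291 661 ((304.56365966796875, -372.6389465332031), 24.836040496826172) 44.1
tin [404.66040802 -85.66941642]
flange [ 344.80526937 -266.44339279]
box [564.88277202 -93.12466786]
```

View pics/crop.png

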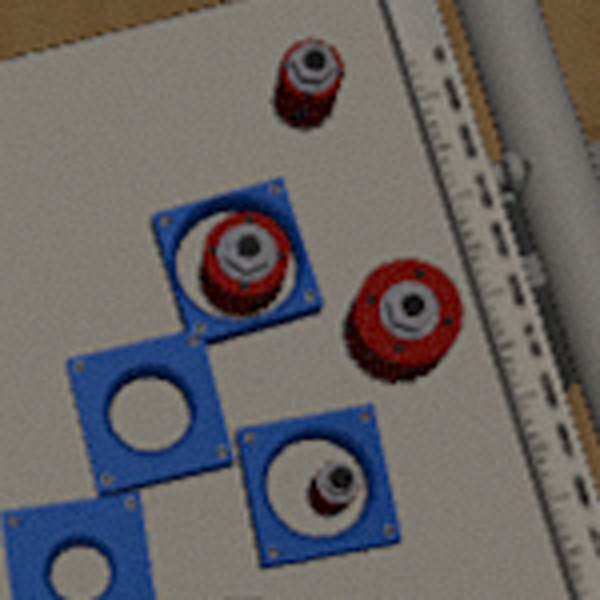

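```bash
cat >> h.py <<'E'
def go(x,y,z):
    s=manip.read_state(); d=np.array([x,y,z])-s["eef_pos"]
    from scipy.spatial.transform import Rotation as Q
    M=Q.from_euler('xyz',s["eef_rot"]).as_matrix(); print("t",s["clock"],"tool shift mm",(M.T@d).round(1),"pos",s["eef_pos"].round(1),"gap",round(s["finger_gap"],1))
E
python3 - <<'E'
from h import *
go(428,-305.3,100)
c=dict(np.load("top0.npz"));P=pts(c)
print("pipe",P[140,402],P[70,382],"box",P[148,237], "post",P[145,158])
E
```

```text
t 0.1 tool shift mm [260.5 -93.  105.1] pos [ 230.6 -499.1  204.9] gap 93.8
pipe [ 608.07838761 -417.84802918  -53.16504423] [ 758.74335453 -379.94469896  -48.88300818] box [557.12288638 -96.45594075  45.39634712] post [569.71890783  52.77175413  17.56099302]
```

Candidates, top view: saw_30 at (346,121) free; saw_40 at (332,164) in holder_50; saw_50 at (371,179) free; saw_20 at (352,222) in holder_40. The look-alikes are purple at (393,291) and the clamp handle at (93,202), both rejected. The crop and the measured radii (15, 20, 25 and 10 mm) agree with this. I'll start with saw_20.

Emit:
{"method": "arm_command", "body": {
  "plan": [
    [0,0.03,-0.01,0,0],
    [0,0.04,-0.015,0,0],
    [0,0.04,-0.015,0,0],
    [0,0.04,-0.015,0.02,0],
    [0,0.04,-0.015,0.03,0],
    [0,0.04,-0.013,0.03,0],
    [0,0.03,-0.01,0.025,0],
    [0,0,0,0,0],
    [0,0,0,0,0]
  ],
  "newtons": 15
}}

```text
clock: 1.23
eef_pos: [427.5, -306.3, 100.9]
eef_rot: [3.141, -0.0, 0.433]
wrist_force: [-0.1, -0.5, 0.4]
finger_gap: 47.1
finger_force: 0.0
```

```bash
python3 - <<'E'
from h import *
go(428,-305.3,25)
c=eyes.camera("side"); cv2.imwrite("pics/s1.png",cv2.resize(c["img"][90:270,220:460],(800,600),interpolation=cv2.INTER_CUBIC))
E
```

```text
t 1.225 tool shift mm [ 0.9 -0.8 75.9] pos [ 427.5 -306.3  100.9] gap 47.1
```

View pics/s1.png

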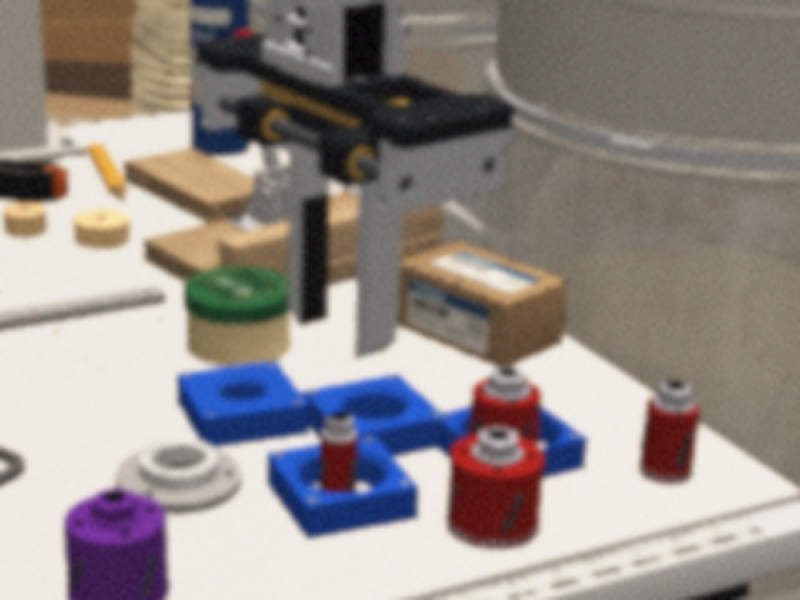

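The fingers, with tips at (310,315) and (375,350) in the crop, straddle saw_20 at (340,455) as planned. Next I descend and grip.

Emit:
{"method": "arm_command", "body": {
  "plan": [
    [0,0.001,-0.001,0.025,0],
    [0,0,0,0.03,0],
    [0,0,0,0.02,0],
    [0,0,0,0,0],
    [-1,0,0,0,0],
    [-1,0,0,0,0],
    [-1,0,0,0,0],
    [-1,0,0,0,0],
    [-1,0,0,0,0],
    [-1,0,0,0,0]
  ],
  "newtons": 15
}}

```text
clock: 2.52
eef_pos: [428.5, -304.7, 25.9]
eef_rot: [3.141, -0.0, 0.433]
wrist_force: [-0.1, 0.5, 5.7]
finger_gap: 19.6
finger_force: 14.9
```

Emit:
{"method": "arm_command", "body": {
  "plan": [
    [-1,0,0,-0.01,0],
    [-1,0,0,-0.025,0],
    [-1,0,0,-0.025,0],
    [-1,0,0,0,0],
    [-1,0,0,0,0]
  ]
}}

```text
clock: 3.15
eef_pos: [427.8, -304.2, 84.7]
eef_rot: [-3.141, 0.0, 0.433]
wrist_force: [-0.2, -0.6, -1.6]
finger_gap: 19.8
finger_force: 14.8
```

```bash
python3 - <<'E'
from h import *
go(389.7,-192,85)
c=eyes.camera("side"); P,b,r=seg(c)
for m,st,ce in comps(r,30):
    q=P[m]
    if ce[0]>220: print(ce.round(),q.mean(0).round(1),"zmin/max",np.percentile(q[:,2],[2,98]).round(1))
E
```

```text
t 3.15 tool shift mm [  12.4 -117.8   -0.2] pos [ 427.8 -304.2   84.7] gap 19.8
[285.  72.] [432.5 262.9 197.2] zmin/max [174.8 449.4]
[293. 104.] [432.5  92.4 153. ] zmin/max [138.  225.1]
[320. 203.] [ 422.2 -313.9   80.8] zmin/max [ 65.7 101.1]
[369. 232.] [ 505.1 -344.3   33.6] zmin/max [ 7.5 45. ]
[420. 222.] [ 608.5 -322.2   33.1] zmin/max [ 6.2 44.9]
```

Emit:
{"method": "arm_command", "body": {
  "plan": [
    [-1,0.003,-0.02,0,0],
    [-1,0.003,-0.04,0,0],
    [-1,0.003,-0.038,0,0],
    [-1,0.004,-0.02,0,0],
    [-1,0,0,0.015,0],
    [-1,0,0,0.01,0],
    [-1,0,0,0,0],
    [-1,0,0,0,0]
  ]
}}

```text
clock: 4.2
eef_pos: [390.6, -192.4, 60.3]
eef_rot: [-3.141, 0.0, 0.432]
wrist_force: [-0.8, 0.7, -0.8]
finger_gap: 19.7
finger_force: 14.8
```

```bash
python3 - <<'E'
from h import *
go(390.3,-191.7,27)
c=eyes.camera("side"); cv2.imwrite("pics/s2.png",cv2.resize(c["img"][150:270,240:400],(800,600),interpolation=cv2.INTER_CUBIC))
E
```

```text
t 4.2 tool shift mm [ 0.  -0.7 33.3] pos [ 390.6 -192.4   60.3] gap 19.7
```

View pics/s2.png

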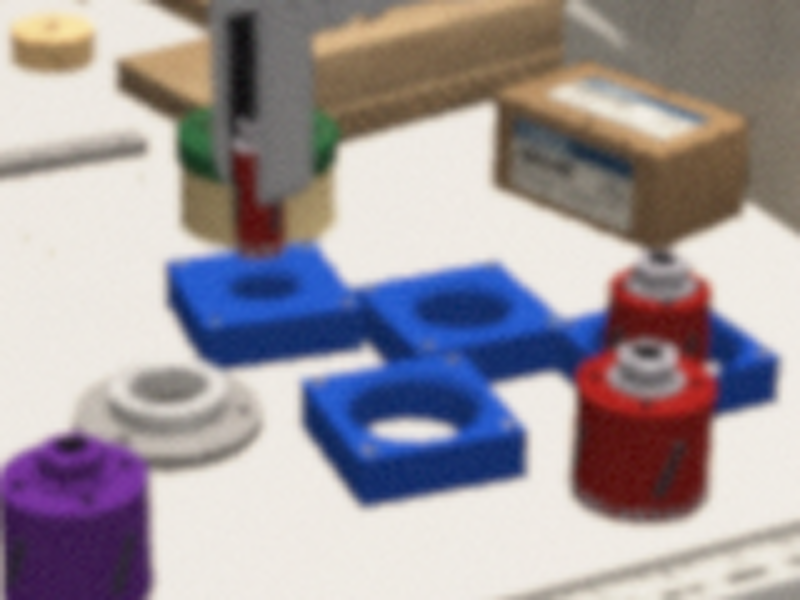

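Saw_20's teeth are at crop (261,250), and the hole centre is at (264,285). They line up to about 1 mm, so I lower and release.

Emit:
{"method": "arm_command", "body": {
  "plan": [
    [-1,0.0005,-0.0005,0.01,0],
    [-1,0,0,0.01,0],
    [-1,0,0,0.008,0],
    [-1,0,0,0.005,0],
    [-1,0,0,0,0]
  ]
}}

```text
clock: 4.88
eef_pos: [390.6, -191.2, 27.1]
eef_rot: [-3.141, 0.0, 0.433]
wrist_force: [-0.2, -0.1, 0.2]
finger_gap: 20.2
finger_force: 14.8
```

```bash
python3 - <<'E'
from h import *
go(390.3,-191.7,27); print(manip.read_state()["wrist_force"])
E
```

```text
t 4.875 tool shift mm [-0.5  0.4  0.1] pos [ 390.6 -191.2   27.1] gap 20.2
[-0.18304765 -0.09683603  0.24749793]
```

Emit:
{"method": "arm_command", "body": {
  "plan": [
    [0,0,0,0,0],
    [0,0,0,0,0],
    [0,0,0,0,0],
    [0.36,0,0,-0.015,0],
    [0.36,0,0,-0.03,0],
    [0.36,0,0,-0.025,0],
    [0.36,0.02,0.026,0,0],
    [0.36,0.03,0.04,0,0],
    [0.36,0.03,0.04,0,0],
    [0.36,0.017,0.02,0,0],
    [0.36,0,0,0,0],
    [0.36,0,0,0,0]
  ]
}}

```text
clock: 6.38
eef_pos: [531.0, -264.6, 97.9]
eef_rot: [-3.141, 0.0, 0.433]
wrist_force: [-0.8, -0.3, -0.5]
finger_gap: 64.1
finger_force: 0.0
```

```bash
python3 - <<'E'
from h import *
go(532,-265.5,26)
c=eyes.camera("side"); P,b,r=seg(c)
cv2.imwrite("pics/s3.png",cv2.resize(c["img"][120:270,250:450],(800,600),interpolation=cv2.INTER_CUBIC))
E
```

```text
t 6.375 tool shift mm [ 0.5  1.2 71.9] pos [ 531.  -264.6   97.9] gap 64.1
```

View pics/s3.png

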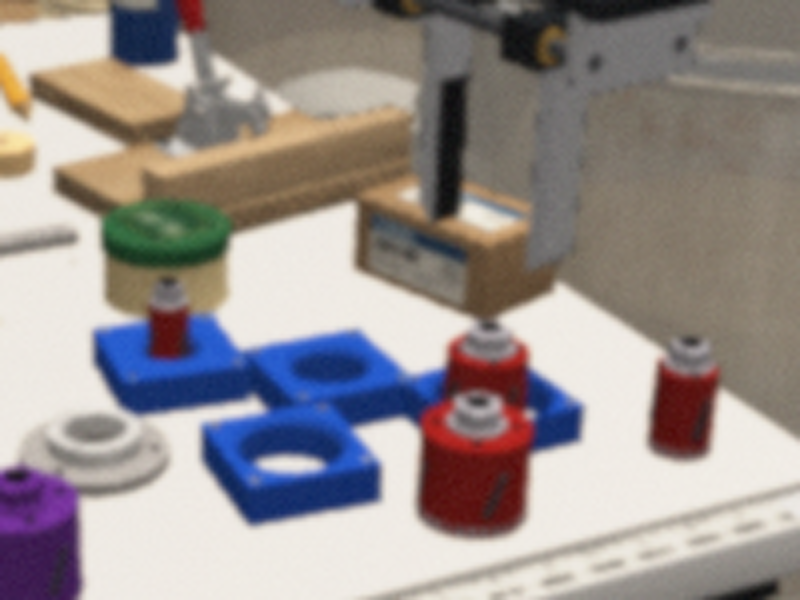

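Saw_20 at (168,330) stands in holder_20. The fingers at (445,215) and (550,265) are over saw_40 at (487,355).

Emit:
{"method": "arm_command", "body": {
  "plan": [
    [0.36,0.0005,0.001,0.025,0],
    [0.36,0,0,0.03,0],
    [0.36,0,0,0.017,0],
    [0.36,0,0,0,0],
    [-1,0,0,0,0],
    [-1,0,0,0,0],
    [-1,0,0,0,0],
    [-1,0,0,0,0],
    [-1,0,0,0,0]
  ],
  "newtons": 20
}}

```text
clock: 7.55
eef_pos: [532.9, -265.9, 26.2]
eef_rot: [3.141, -0.001, 0.433]
wrist_force: [-1.1, -0.0, 5.2]
finger_gap: 39.7
finger_force: 20.0
```

Emit:
{"method": "arm_command", "body": {
  "plan": [
    [-1,0,0,-0.01,0],
    [-1,0,0,-0.025,0],
    [-1,0,0,-0.03,0],
    [-1,0,0,-0.02,0],
    [-1,0,0,0,0],
    [-1,0,0,0,0]
  ]
}}

```text
clock: 8.3
eef_pos: [532.1, -265.4, 109.5]
eef_rot: [-3.14, 0.001, 0.433]
wrist_force: [0.2, 0.0, -2.0]
finger_gap: 39.4
finger_force: 20.0
```

```bash
python3 - <<'E'
from h import *
go(429.8,-299.3,64)
E
```

```text
t 8.3 tool shift mm [-107.   -12.1   45.6] pos [ 532.1 -265.4  109.5] gap 39.4
```

Emit:
{"method": "arm_command", "body": {
  "plan": [
    [-1,-0.017,-0.002,0,0],
    [-1,-0.03,-0.003,0,0],
    [-1,-0.035,-0.004,0,0],
    [-1,-0.025,-0.003,0,0],
    [-1,0,0,0.015,0],
    [-1,0,0,0.02,0],
    [-1,0,0,0.01,0],
    [-1,0,0,0,0],
    [-1,0,0,0,0]
  ]
}}

```text
clock: 9.43
eef_pos: [430.7, -299.7, 65.8]
eef_rot: [3.141, -0.0, 0.433]
wrist_force: [-0.7, -0.5, -1.2]
finger_gap: 39.6
finger_force: 20.0
```

```bash
python3 - <<'E'
from h import *
go(429.8,-299.3,27)
c=eyes.camera("side")
cv2.imwrite("pics/s4.png",cv2.resize(c["img"][150:270,250:410],(800,600),interpolation=cv2.INTER_CUBIC))
E
```

```text
t 9.425 tool shift mm [-0.6 -0.7 38.8] pos [ 430.7 -299.7   65.8] gap 39.6
```

View pics/s4.png

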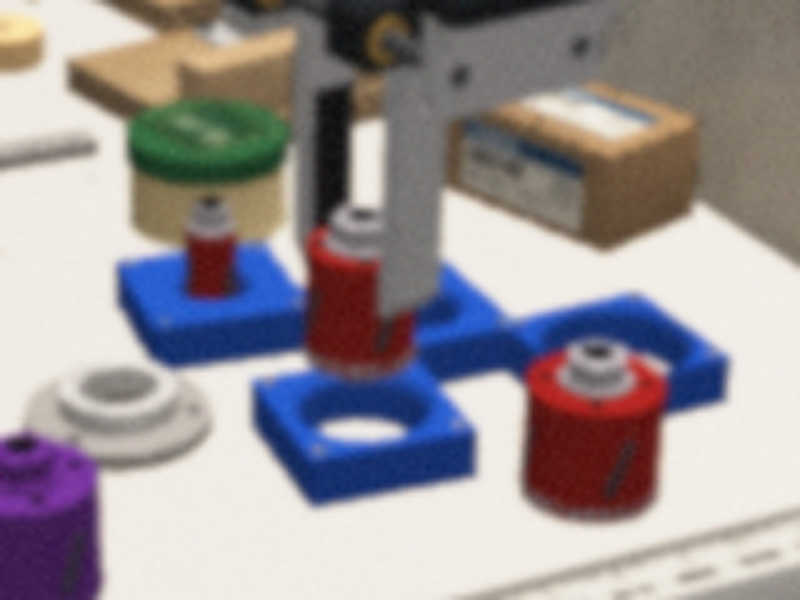

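Saw_40's teeth, centred at (360,365), sit over hole_40 at (365,412). I lower and release.

Emit:
{"method": "arm_command", "body": {
  "plan": [
    [-1,0.0005,0,0.012,0],
    [-1,0,0,0.012,0],
    [-1,0,0,0.01,0],
    [-1,0,0,0.004,0],
    [-1,0,0,0,0]
  ]
}}

```text
clock: 10.1
eef_pos: [430.7, -299.4, 27.2]
eef_rot: [-3.141, 0.0, 0.433]
wrist_force: [-0.3, 0.6, -1.7]
finger_gap: 39.9
finger_force: 20.0
```

Emit:
{"method": "arm_command", "body": {
  "plan": [
    [0.3,0,0,0,0],
    [0.3,0,0,0,0],
    [0.3,0,0,0,0],
    [0.6,0,0,-0.015,0],
    [0.6,0,0,-0.03,0],
    [0.6,0,0,-0.03,0],
    [0.6,0,0,0,0]
  ]
}}

```text
clock: 10.98
eef_pos: [431.8, -300.2, 105.4]
eef_rot: [3.137, -0.002, 0.433]
wrist_force: [-0.4, 0.4, -0.5]
finger_gap: 75.3
finger_force: 0.0
```

```bash
python3 - <<'E'
from h import *
go(506,-338.4,100)
E
```

```text
t 10.975 tool shift mm [51.3 65.8  5.8] pos [ 431.8 -300.2  105.4] gap 75.3
```

Emit:
{"method": "arm_command", "body": {
  "plan": [
    [0.6,0.012,0.015,0,0],
    [0.6,0.02,0.03,0,0],
    [0.6,0.019,0.021,0.005,0],
    [0.6,0,0,0,0],
    [0.6,0,0,0,0]
  ]
}}

```text
clock: 11.6
eef_pos: [504.1, -337.5, 97.0]
eef_rot: [-3.141, 0.001, 0.433]
wrist_force: [0.1, 0.4, 0.9]
finger_gap: 75.4
finger_force: 0.0
```

```bash
python3 - <<'E'
from h import *
go(506,-338.4,26)
E
```

```text
t 11.6 tool shift mm [ 1.4  1.7 71. ] pos [ 504.1 -337.5   97. ] gap 75.4
```

Emit:
{"method": "arm_command", "body": {
  "plan": [
    [0.6,0.001,0.001,0.025,0],
    [0.6,0,0,0.03,0],
    [0.6,0,0,0.016,0],
    [0.6,0,0,0,0],
    [-1,0,0,0,0],
    [-1,0,0,0,0],
    [-1,0,0,0,0],
    [-1,0,0,0,0],
    [-1,0,0,0,0]
  ],
  "newtons": 25
}}

```text
clock: 12.72
eef_pos: [506.4, -338.7, 27.2]
eef_rot: [3.141, -0.001, 0.433]
wrist_force: [-0.4, -0.2, 5.6]
finger_gap: 49.0
finger_force: 25.0
```

Emit:
{"method": "arm_command", "body": {
  "plan": [
    [-1,0,0,-0.01,0],
    [-1,0,0,-0.025,0],
    [-1,0,0,-0.02,0],
    [-1,0,0,0,0],
    [-1,0,0,0,0]
  ]
}}

```text
clock: 13.35
eef_pos: [505.7, -338.1, 80.6]
eef_rot: [-3.141, 0.001, 0.433]
wrist_force: [0.6, 0.6, -1.8]
finger_gap: 49.1
finger_force: 25.0
```

```bash
python3 - <<'E'
from h import *
go(534.3,-263,65)
E
```

```text
t 13.35 tool shift mm [ 57.4 -56.2  15.7] pos [ 505.7 -338.1   80.6] gap 49.1
```

Emit:
{"method": "arm_command", "body": {
  "plan": [
    [-1,0.012,-0.012,0,0],
    [-1,0.02,-0.02,0,0],
    [-1,0.018,-0.018,0,0],
    [-1,0.007,-0.006,0.005,0],
    [-1,0,0,0.01,0],
    [-1,0,0,0,0],
    [-1,0,0,0,0]
  ]
}}

```text
clock: 14.22
eef_pos: [534.1, -264.3, 66.3]
eef_rot: [-3.141, 0.0, 0.432]
wrist_force: [0.5, 0.6, -1.5]
finger_gap: 49.3
finger_force: 25.0
```

```bash
python3 - <<'E'
from h import *
go(534.3,-263,28.5)
c=eyes.camera("side")
cv2.imwrite("pics/s5.png",cv2.resize(c["img"][150:270,280:440],(800,600),interpolation=cv2.INTER_CUBIC))
E
```

```text
t 14.225 tool shift mm [ 0.7 -1.1 37.8] pos [ 534.1 -264.3   66.3] gap 49.3
```

View pics/s5.png

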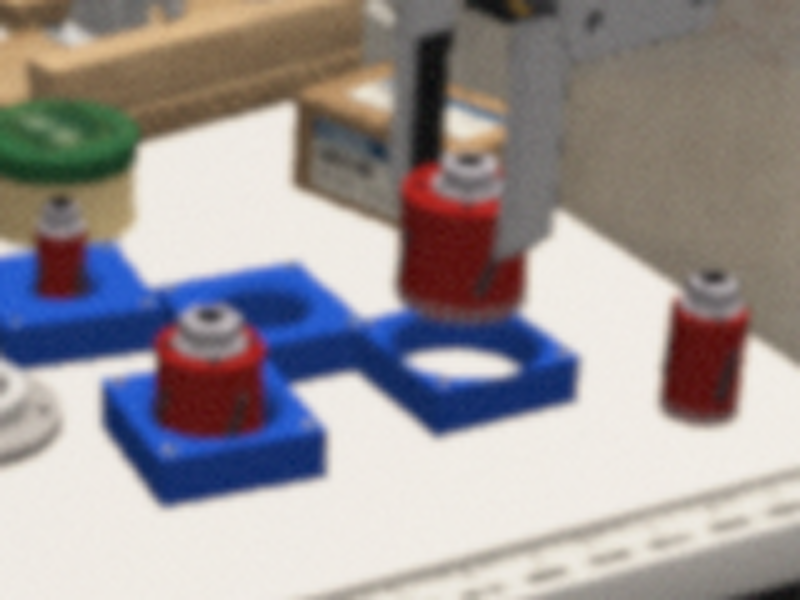

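Saw_40 is seated at (210,385). Saw_50's teeth are at about (462,305), over the hole at (467,350), so I nudge slightly to +x and lower.

Emit:
{"method": "arm_command", "body": {
  "plan": [
    [-1,0.0015,-0.0005,0.012,0],
    [-1,0,0,0.012,0],
    [-1,0,0,0.01,0],
    [-1,0,0,0.003,0],
    [-1,0,0,0,0]
  ]
}}

```text
clock: 14.9
eef_pos: [535.5, -262.6, 29.3]
eef_rot: [-3.141, 0.0, 0.433]
wrist_force: [-0.5, -0.2, -0.9]
finger_gap: 49.4
finger_force: 25.0
```

Emit:
{"method": "arm_command", "body": {
  "plan": [
    [0.5,0,0,0,0],
    [0.5,0,0,0,0],
    [0.5,0,0,0,0],
    [0.3,0,0,-0.015,0],
    [0.3,0,0,-0.03,0],
    [0.3,0,0,-0.03,0],
    [0.3,0,0,0,0]
  ]
}}

```text
clock: 15.78
eef_pos: [536.6, -263.2, 107.8]
eef_rot: [3.137, -0.003, 0.433]
wrist_force: [0.4, -0.1, 0.5]
finger_gap: 60.9
finger_force: 0.0
```

```bash
python3 - <<'E'
from h import *
go(620,-296,100)
E
```

```text
t 15.775 tool shift mm [61.9 64.7  8.2] pos [ 536.6 -263.2  107.8] gap 60.9
```

Emit:
{"method": "arm_command", "body": {
  "plan": [
    [0.2,0.012,0.012,0,0],
    [0.2,0.02,0.022,0,0],
    [0.2,0.02,0.022,0.004,0],
    [0.2,0.01,0.01,0.004,0],
    [0.2,0,0,0,0],
    [0.2,0,0,0,0]
  ]
}}

```text
clock: 16.52
eef_pos: [618.9, -296.3, 96.3]
eef_rot: [-3.141, 0.0, 0.433]
wrist_force: [-0.3, -0.0, 0.4]
finger_gap: 56.8
finger_force: 0.0
```

```bash
python3 - <<'E'
from h import *
go(620,-296,26)
E
```

```text
t 16.525 tool shift mm [ 1.1  0.2 70.3] pos [ 618.9 -296.3   96.3] gap 56.8
```

Emit:
{"method": "arm_command", "body": {
  "plan": [
    [0.2,0.001,0,0.025,0],
    [0.2,0,0,0.03,0],
    [0.2,0,0,0.015,0],
    [0.2,0,0,0,0],
    [-1,0,0,0,0],
    [-1,0,0,0,0],
    [-1,0,0,0,0],
    [-1,0,0,0,0],
    [-1,0,0,0,0]
  ],
  "newtons": 20
}}

```text
clock: 17.65
eef_pos: [620.7, -296.3, 27.1]
eef_rot: [3.141, -0.001, 0.433]
wrist_force: [0.2, -0.6, 4.9]
finger_gap: 29.5
finger_force: 20.0
```

Emit:
{"method": "arm_command", "body": {
  "plan": [
    [-1,0,0,-0.01,0],
    [-1,0,0,-0.025,0],
    [-1,0,0,-0.03,0],
    [-1,0,0,-0.02,0],
    [-1,0,0,0,0],
    [-1,0,0,0,0]
  ]
}}

```text
clock: 18.4
eef_pos: [619.9, -295.8, 110.1]
eef_rot: [-3.14, 0.001, 0.433]
wrist_force: [-0.6, 0.6, -1.1]
finger_gap: 29.3
finger_force: 20.0
```

```bash
python3 - <<'E'
from h import *
go(463.8,-223.3,65)
E
```

```text
t 18.4 tool shift mm [-111.3 -131.3   45.4] pos [ 619.9 -295.8  110.1] gap 29.3
```

Emit:
{"method": "arm_command", "body": {
  "plan": [
    [-1,-0.015,-0.018,0,0],
    [-1,-0.03,-0.036,0,0],
    [-1,-0.03,-0.036,0,0],
    [-1,-0.025,-0.028,0,0],
    [-1,-0.012,-0.014,0,0],
    [-1,0,0,0.015,0],
    [-1,0,0,0.02,0],
    [-1,0,0,0.008,0],
    [-1,0,0,0,0],
    [-1,0,0,0,0]
  ]
}}

```text
clock: 19.65
eef_pos: [463.7, -223.4, 68.7]
eef_rot: [3.141, -0.0, 0.433]
wrist_force: [0.3, 0.0, -0.7]
finger_gap: 30.1
finger_force: 20.0
```

```bash
python3 - <<'E'
from h import *
go(463.8,-223.3,28.5)
c=eyes.camera("side")
cv2.imwrite("pics/s6.png",cv2.resize(c["img"][150:270,260:420],(800,600),interpolation=cv2.INTER_CUBIC))
E
```

```text
t 19.65 tool shift mm [ 0.1 -0.1 40.2] pos [ 463.7 -223.4   68.7] gap 30.1
```

View pics/s6.png

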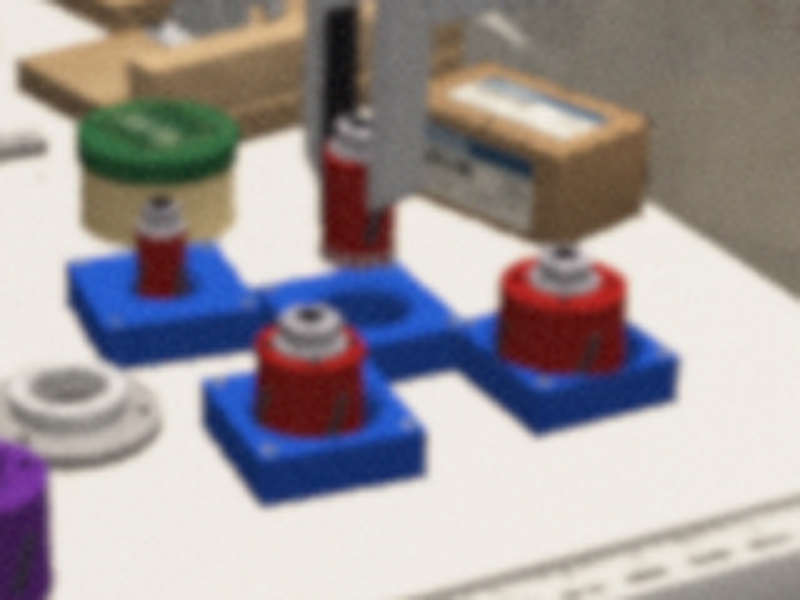

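Saw_50 is seated at (563,315). Saw_30's teeth at (359,255) are over hole_30 at about (363,307), so I lower.

Emit:
{"method": "arm_command", "body": {
  "plan": [
    [-1,0.001,0,0.012,0],
    [-1,0,0,0.012,0],
    [-1,0,0,0.012,0],
    [-1,0,0,0.004,0],
    [-1,0,0,0,0]
  ]
}}

```text
clock: 20.32
eef_pos: [464.2, -222.8, 28.2]
eef_rot: [-3.141, 0.0, 0.433]
wrist_force: [0.5, -0.1, -1.3]
finger_gap: 29.4
finger_force: 20.0
```

Emit:
{"method": "arm_command", "body": {
  "plan": [
    [0.1,0,0,0,0],
    [0.1,0,0,0,0],
    [0.1,0,0,0,0],
    [0.1,0,0,-0.015,0],
    [0.1,0,0,-0.03,0],
    [0.1,0,0,-0.04,0],
    [0.1,0,0,-0.04,0],
    [0.1,-0.04,-0.04,-0.03,0],
    [0.1,-0.05,-0.04,0,0],
    [0.1,-0.05,-0.04,0,0],
    [0.1,-0.04,0,0,0],
    [0.1,0,0,0,0]
  ]
}}

```text
clock: 21.82
eef_pos: [253.6, -191.1, 183.9]
eef_rot: [3.139, -0.001, 0.43]
wrist_force: [0.0, -0.3, -0.9]
finger_gap: 51.7
finger_force: 0.0
```

```bash
python3 - <<'E'
from h import *
go(0,0,0)
T=eyes.camera("top"); S=eyes.camera("side"); P=pts(T)
for n,h in dict(s20=(389.7,-192),s30=(463.6,-223.5),s40=(429.8,-299.3),s50=(534.3,-263)).items():
    m=(np.hypot(P[...,0]-h[0],P[...,1]-h[1])<22)&(P[...,2]>50)&(P[...,2]<75)
    q=P[m]; (c,r)=cv2.minEnclosingCircle(q[:,:2].astype(np.float32)); print(n,np.array(c)-h,np.median(q[:,2]))
cv2.imwrite("pics/end.png",np.hstack([cv2.resize(T["img"][100:310,200:410],(400,400)),cv2.resize(S["img"][140:290,240:440][:,:150],(400,400))]))
E
```

```text
t 21.825 tool shift mm [-151.  -279.9  183.1] pos [ 253.6 -191.1  183.9] gap 51.7
s20 [ 0.95679932 -0.04589844] 54.75119295208867
s30 [-0.35177002  2.18476868] 54.57695882347326
s40 [0.0152771  0.88004761] 54.21961874896067
s50 [0.81987305 2.37765503] 54.437781918032954
```

View pics/end.png

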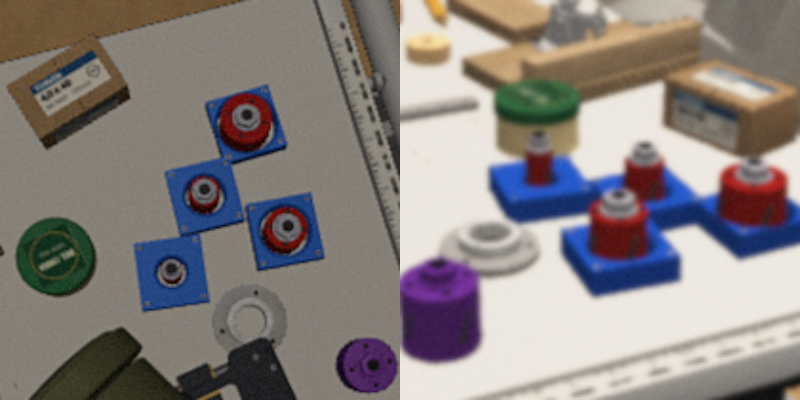

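All four saws are seated: the hub tops are at 54–55 mm and within 2.6 mm of the hole centres. The tin at (55,255) and flange at (250,320) are undisturbed, so I hand in.

```bash
python3 -c "
from h import *
print(ticket.sign_off())"
```

```text
the job is handed in; nothing more can be done
None
```

All four hole saws stand in their own holders, with hubs measured within 2.6 mm of the hole centres, and the wax tin and arbor flange look undisturbed; the job was handed in at about 22 s, and no verdict was returned.

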